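Preset the battery charger: rate selector to yellow, voltage toggle to one battery

ROBOT

A 6-joint arm with a two-finger parallel gripper is mounted at the origin on the work surface. World frame = base frame: x ahead of the robot, y to its left, z up, the work surface at z = 0. Lengths are in mm, angles in rad, forces in N, time in s.
With the tool pointing down it reaches from about 275 to 1000 mm from the base axis. Payload 8.4 kg.
Tool frame: the origin (TCP) lies between the finger pads; the fingertips stand r.finger_overhang ahead of it and the grasp point (between the pads) is the TCP (r.finger_overhang is the distance from the TCP to the fingertips, in mm); z points along the fingers, y is the line along which they close (so a half turn about z gives the same grasp; the last joint's range is limited). The gripper opens to 85 mm and grips with 20 to 120 N. Pads are 22 mm wide; open, the fingers measure 114 mm over their backs; the gripper's body (76 mm by 85 mm) begins 54 mm behind the grasp point. The pads swing forward as they close: fully open they stand 13 mm farther back than shut.
Start: joints at [-1.314, 0.353, 1.633, -0, 1.155, -0.002], TCP at [159.949, -604.189, 225.681] pointing down, gripper open.
Joint ranges: [-2.63, 2.63], [-0.92, 2.1], [0.06, 2.66], [-1.3, 4.44], [0, 2.69], [-3.02, 3.02]. Speed limits (rad/s): [2.22, 2.22, 2.79, 3.14, 3.14, 3.14].

INTERFACE

Orientations are given as [roll, pitch, yaw] about the fixed x, y, z axes, in that order (R = Rz(yaw) Ry(pitch) Rx(roll)).
In Python, from rig import r, cams, sign_off gives the robot as it stands.
- The arm moves only by the shell command python3 -m crank 'ROWS' [FORCE]. ROWS is JSON, a list of rows, each a list of 7 numbers: the shift along the tool's x, y, z in m, then the turn, a rotation vector about the tool's x, y, z in rad, then the closure, from 0 (fully open) to 1 (shut). In form: [[dx, dy, dz, ax, ay, az, gripper], ...]. A call has 1 to 5 rows; each row is the pose to reach, as a shift and turn from the pose commanded when the call began, along the tool's axes at that moment; what a row does not reach only later rows make up. A row lasts 1/10 s, in which the tool goes at most 50 mm and 8.59 degrees, less where a joint would pass 70% of its speed; a pose out of reach is approached as far as the arm can. A call with a gripper value outside its range is refused whole. The fingers move at their own pace and stop on an object; FORCE is the grip in N (left out, the last holds). Time passes only in rows, so rows that repeat a pose let the fingers close. It gives the time, the measured TCP pose, the force, the opening and the grip force at its end, in the units of the state.
- r.sense(): the state, without advancing time (a new reading comes with each control period).
- cams.grab_frame(name): name is "scene" or "top"; returns a dict with "image" (400x640x3 uint8, red, green, blue), "fx", "fy", "cx", "cy" (pixels), "position" and "orientation" of the camera in the world. Camera axes: x right, y down, z forward; pixel columns grow to the right and rows downward; lengths in mm; the calibration is good to about 2 mm. A picture is of the moment at which its call begins. There is no depth.
- sign_off(): hands the job in; it is judged then, once.
The state is a dict: "clock": time; "qpos": joint angles; "qvel": joint speeds; "joint_efforts": joint torques, N m; "eef_pos": TCP position; "tcp_rot": TCP orientation; "contact_force": force on the tool from outside, world axes, zero at the start; "wrist_torque": the same for the moment, N m; "opening": opening from 0.0 (shut) to 1.0 (fully open); "grasp_force": force on a finger pad.
Only numpy, scipy, OpenCV 4.12 (cv2) and the standard library are available. Lean on these libraries where they do the work, as an engineer would, in place of code of your own. Each camera call takes 0.05 s, during which the arm holds its last target. There are 200 camera calls.

TASK

Get the charger ready for the car battery, using fingertips only and gripping nothing. Push the tab of the rate selector clockwise, click by click, round to the yellow mark, stopping there and never running on to the red engine-start mark, and push the voltage toggle fully over to the side with the single-battery symbol. Be gentle with the controls, leave the charger standing where it is, and do not disturb the car battery, spray bottle, parts dish or wrench.

Things in the scene. Friction and masses are not known exactly. Their poses are not given: they have to be found in the camera images.
- charger: grey sheet-metal bench charger on rubber feet, about 7 kg, loose; 240 (x) x 320 (y) mm, black panel on top 150 mm up. Origin: centre of underside, z up, -x side faces the robot at yaw 0, +y its left. Panel: rate selector right of middle, toggle near-left, ammeter (7 mm tall) far-left, the rest under 5 mm. Rubber side handles, below panel height, reach 183 mm either side of the middle.
- selector (a joint): rate selector angle, rad, growing clockwise from above; clicks every 0.524: 0 white (off), 0.524 pale blue, 1.047 dark blue, 1.571 green, 2.094 YELLOW, 2.618 red (end stop). At q the arm points 1.309 - q rad from the charger's +x towards +y. A detent draws it to the nearest click: 3 to 4 N at the tab to leave one; half way to the next it snaps on by itself. Starts between 0 and 1.2.
- selector_axis (a point): the selector's vertical spindle axis, at panel height; turns with the charger only (its axes are the charger's). In the charger's frame (-20, -55, 150) mm.
- selector_tab (a point): point in the selector's upright tab, 56 mm from the axis, 30 mm above the panel; its x points outward along the arm, z up. Grey hub 48 mm across, 21 mm tall; radial arm 14 mm wide, 5 to 17 mm above the panel, out to 62 mm; on its end the tab: 48 to 64 mm from the axis, 10 mm thick across the travel, top 39 mm above the panel with a white line.
- yellow_mark (a point): middle of the yellow bar (21 x 18 mm, flat) on the panel, 84 mm from the spindle axis; the arm points at it at selector 2.094.
- red_mark (a point): middle of the red bar (23 x 18 mm, flat) on the panel, next clockwise after yellow, 85 mm from the spindle axis; the arm points at it at selector 2.618.
- toggle (a joint): voltage toggle angle, rad: 0 = leaning 24 deg to the charger's left (+y, two-battery symbol), 0.838 = 24 deg to its right (-y, single-battery symbol, wanted), at its stop, which gives some 0.05 rad per 10 N. Stiff (1 to 1.5 N at the tip), stays where it is left. Starts at 0 to 0.15.
- toggle_pivot (a point): pivot of the toggle, at panel height, fixed to the charger: (-50, 100, 150) mm in its frame. It swings in the charger's y-z plane. The steel collar round it is 22 mm across and 4 mm tall.
- toggle_tip (a point): point on the toggle's bat 30 mm from the pivot along it; the bat is a rod 8 mm thick with a white 11 mm thick round end whose very end is 35.5 mm from the pivot.
- car_battery: black and grey car battery, 244 x 179 x 206 mm with posts, 13 kg; origin at the centre of its underside. Leave alone.
- spray_bottle: white spray bottle with red trigger head, 80 mm across, 233 mm tall; origin at the centre of its underside. Leave alone.
- parts_dish: round steel parts dish, 146 mm across, 30 mm tall, with bolts in it; origin at the centre of its underside. Leave alone.
- wrench: steel wrench 200 mm long lying along its own x; origin under its middle. Leave alone.

How it is judged:
By the outcome, as a careful person would: the job done as asked, in the order asked, and still so for the second after the job is handed in, with the robot touching nothing.
It also fails if it takes over 45 s, if anything falls off the work surface, if the arm or the gripper's body presses on something with over 40 N, if the wrist force passes 120 N, or if a joint passes its speed limit or range.

## Working session

There is one attempt and no reset: what is moved stays moved. The work goes in short steps, Python scripts to look and compute and a shell command to move; the robot and the scene stay as the last step left them, time stands still between calls to the robot, and variables do not carry over. Pictures are saved under pics/ and viewed, at most 10 in all, crops included, and the job is handed in when it is done.

```bash
mkdir -p pics; ls; python3 - <<'E'
from rig import r,cams
import cv2
for n in("scene","top"):
    f=cams.grab_frame(n); cv2.imwrite(f"pics/{n}0.png",f["image"][:,:,::-1])
    print(n,[f[k] for k in("fx","fy","cx","cy","position","orientation")])
print(r.sense(),r.finger_overhang)
E
```

```text
pics
scene [385.7394338709609, 385.7394338709609, 319.7130246925336, 204.63402814303896, array([1010.45165088,  710.87523383,  889.94306566]), array([-2.26743373, -0.01866201,  2.54323481])]
top [460.2922415981631, 460.2922415981631, 317.7032537110051, 204.1047808497727, array([ 290.48167785,  -46.37303976, 1720.26311477]), array([-3.0264901 ,  0.02143861, -1.56231299])]
{'clock': 0.1, 'qpos': array([-1.31438999e+00,  3.53603452e-01,  1.63406077e+00,  2.07894524e-05,
        1.15519878e+00, -2.38678169e-03]), 'qvel': array([ 0.00073174, -0.00242661, -0.00181772,  0.00065199, -0.00025508,
       -0.0002751 ]), 'joint_efforts': array([ 6.71801899e-04, -6.06358194e+01, -3.42820394e+01,  2.36421988e-05,
        3.97198397e-03, -2.70555525e-06]), 'eef_pos': array([ 159.85002833, -603.76138243,  225.02098707]), 'tcp_rot': array([-3.14032236e+00, -2.20410527e-05,  2.58784701e-01]), 'contact_force': array([ 0.3529255 , -1.15898501, -0.36820672]), 'wrist_torque': array([-0.02613356,  0.04782425,  0.00404073]), 'grasp_force': 0.0, 'opening': 0.9993524114524207} 19.0
```

View pics/scene0.png

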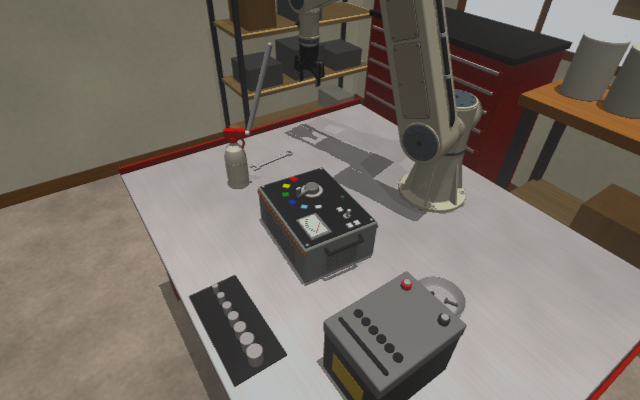

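View pics/top0.png

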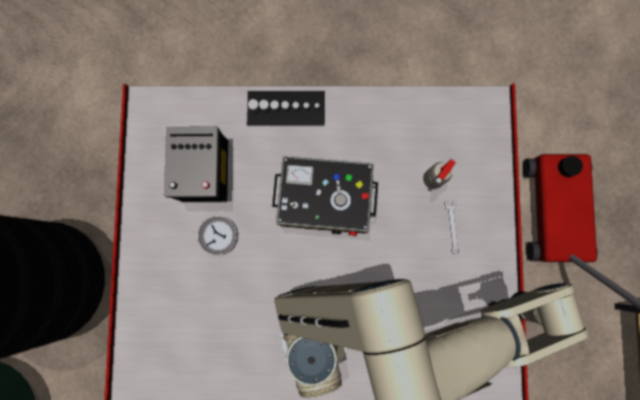

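The top view shows the charger centred near (325,195), its selector hub at (340,200), yellow mark at (360,184), red mark at (365,197) and toggle near (293,204). The battery and dish are to its left, and the bottle and wrench to its right. Next I'll zoom in and measure.

```bash
cat > h.py <<'E'
import numpy as np,cv2
from scipy.spatial.transform import Rotation as R
from rig import r,cams
def ray(f,uv,z):
    uv=np.atleast_2d(uv); d=np.c_[(uv[:,0]-f["cx"])/f["fx"],(uv[:,1]-f["cy"])/f["fy"],np.ones(len(uv))]
    d=R.from_euler("xyz",f["orientation"]).apply(d); p=f["position"]
    return (p+d*((z-p[2])/d[:,2])[:,None])
def proj(f,P):
    c=R.from_euler("xyz",f["orientation"]).inv().apply(np.atleast_2d(P)-f["position"])
    return np.c_[f["fx"]*c[:,0]/c[:,2]+f["cx"],f["fy"]*c[:,1]/c[:,2]+f["cy"]]
def blob(f,h0,h1,box,smin=120,vmin=90):
    x0,y0,x1,y1=box; hsv=cv2.cvtColor(f["image"],cv2.COLOR_RGB2HSV)[y0:y1,x0:x1].astype(int)
    h=hsv[...,0]; m=((h>=h0)&(h<=h1) if h0<=h1 else (h>=h0)|(h<=h1))&(hsv[...,1]>smin)&(hsv[...,2]>vmin)
    n,l,s,c=cv2.connectedComponentsWithStats(m.astype(np.uint8),connectivity=8)
    if n<2:return None
    i=1+np.argmax(s[1:,4]); w=hsv[...,1]*hsv[...,2]*(l==i); yy,xx=np.indices(w.shape)
    return np.array([(w*xx).sum()/w.sum()+x0,(w*yy).sum()/w.sum()+y0]),s[i,4]
E
python3 - <<'E'
from h import *
B={"top":(270,150,385,225),"scene":(255,165,380,260)}
marks={"pale":(85,105,75),"dark":(106,130,45),"green":(45,75,15),"yellow":(22,34,-45),"red":(172,6,-75)}
for n in("top","scene"):
    f=cams.grab_frame(n); x0,y0,x1,y1=B[n]
    im=f["image"][y0:y1,x0:x1,::-1]; cv2.imwrite(f"pics/{n}1.png",cv2.resize(im,None,fx=6,fy=6,interpolation=cv2.INTER_CUBIC))
    for k,(a,b,_) in marks.items():
        t=blob(f,a,b,B[n],100 if k!="pale" else 50)
        if t: print(n,k,t[0].round(1),t[1],ray(f,t[0],150)[0].round(1))
E
```

```text
top pale [324.8 181.9] 34 [549.2 -35.2 150. ]
top dark [335.9 176.5] 37 [568.2 -73.1 150. ]
top green [348.3 177.2] 38 [ 566.1 -116.2  150. ]
top yellow [358.8 184.1] 43 [ 541.9 -152.2  150. ]
top red [364.6 195.4] 46 [ 502.8 -172.   150. ]
scene pale [303.8 206.1] 25 [544.3 -32.4 150. ]
scene dark [291.7 201.5] 29 [563.3 -70.4 150. ]
scene green [285.2 193.9] 23 [ 561.  -113.2  150. ]
scene yellow [285.8 185.4] 27 [ 537.2 -149.5  150. ]
scene red [293.3 178.4] 32 [ 498.  -168.7  150. ]
```

View pics/top1.png

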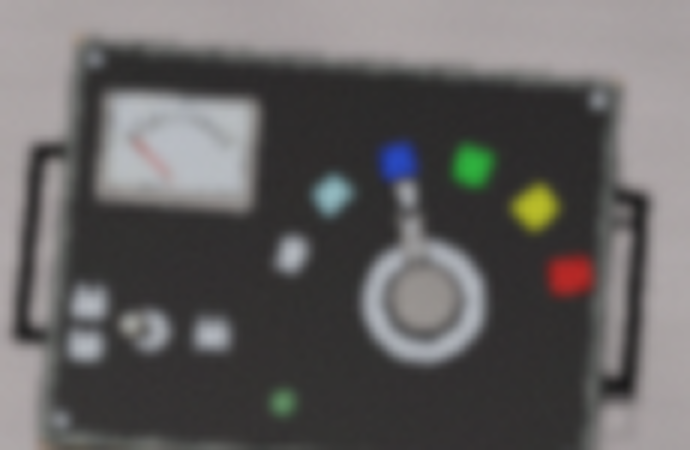

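View pics/scene1.png

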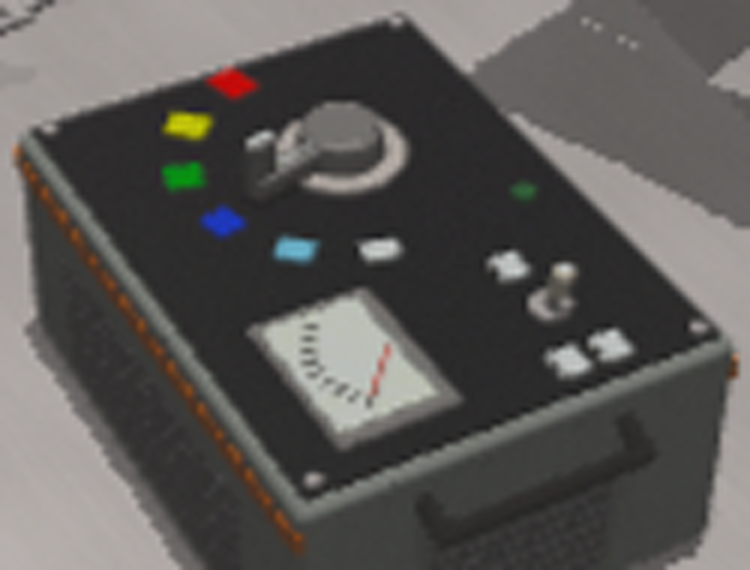

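The selector arm points at dark blue (top crop (405,205), q≈1.05), and the toggle head leans left (top crop (133,323)). Next I fit the charger pose from the marks in both views.

```bash
cat >> h.py <<'E'
B={"top":(270,150,385,225),"scene":(255,165,380,260)}
marks={"pale":(85,105,45),"dark":(106,130,15),"green":(45,75,-15),"yellow":(22,34,-45),"red":(172,6,-75)}
from scipy.optimize import least_squares
def fit(f,n):
    P,A=[],[]
    for k,(a,b,g) in marks.items():
        t=blob(f,a,b,B[n],100 if k!="pale" else 50)
        if t: P.append(ray(f,t[0],150)[0,:2]);A.append(np.radians(g))
    P,A=np.array(P),np.array(A)
    F=lambda v:(v[:2]+v[3]*np.c_[np.cos(A+v[2]),np.sin(A+v[2])]-P).ravel()
    s=least_squares(F,[490,-90,-.07,84]); return s.x,s.fun
E
python3 - <<'E'
from h import *
V=[]
for n in("top","scene"):
    f=cams.grab_frame(n); v,e=fit(f,n); V.append(v); print(n,v.round(3),abs(e).max().round(2))
v=np.mean(V,0); c,s=np.cos(v[2]),np.sin(v[2]); Rm=np.array([[c,-s],[s,c]])
org=v[:2]-Rm@[-20,-55]; W=lambda x,y,z:np.r_[org+Rm@[x,y],z]
print("org",org,"pivot",W(-50,100,150))
for n,v1 in zip(("top","scene"),V):
    f=cams.grab_frame(n); a=1.309-1.047+v[2]
    # in own-view axis estimate
    print(n,"tab top pred (crop6)",(proj(f,[*(v1[:2]+56*np.array([np.cos(a),np.sin(a)])),189])-B[n][:2])*6,
     "corners",((proj(f,[W(x,y,150) for x in(-120,120) for y in(-160,160)])-B[n][:2])*6).round().tolist(),
     "tip0",((proj(f,[W(-50,100+33*np.sin(t),150+33*np.cos(t)) for t in (.42,.27)])-B[n][:2])*6).round().tolist())
E
```

```text
top [ 4.86593e+02 -9.00460e+01 -6.00000e-02  8.33220e+01] 0.69
scene [ 4.8194e+02 -8.7044e+01 -6.2000e-02  8.3141e+01] 0.39
org [507.59961663 -34.87367826] pivot [463.82202194  68.00256877 150.        ]
top tab top pred (crop6) [[406.50068576 193.91472991]] corners [[595.0, 491.0], [34.0, 452.0], [619.0, 76.0], [67.0, 40.0]] tip0 [[120.0, 330.0], [128.0, 330.0]]
scene tab top pred (crop6) [[257.93678758 134.35443969]] corners [[393.0, -3.0], [736.0, 325.0], [3.0, 122.0], [298.0, 507.0]] tip0 [[565.0, 269.0], [559.0, 261.0]]
```

```bash
cat >> h.py <<'E'
AX=np.array([484.3,-88.5]);YC=-.061
def to(p,yaw):
    s=r.sense(); Rc=R.from_euler("xyz",s["tcp_rot"]); Rt=R.from_euler("xyz",[np.pi,0,yaw])
    print("t",s["clock"],"at",s["eef_pos"].round(1),"yaw",s["tcp_rot"][2].round(3),"F",s["contact_force"].round(1),"open",round(s["opening"],2))
    print("shift mm",Rc.inv().apply(np.array(p)-s["eef_pos"]).round(1),"rot",(Rc.inv()*Rt).as_rotvec().round(3))
def tabpose(q,tang,rad,ztip):
    a=1.309-q+YC; return [*(AX+rad*np.array([np.cos(a),np.sin(a)])+tang*np.array([-np.sin(a),np.cos(a)])),ztip+19],a+np.pi/2
E
python3 -m crank '[[0,0,-0.05,0,0,0,1],[0,0,-0.1,0,0,0,1],[0,0,-0.14,0,0,0,1],[0,0,-0.14,0,0,0,1]]' 20
python3 -c "
from h import *
to(*tabpose(1.047,30,56,320))"
```

```text
clock: 0.8
eef_pos: [160.6, -606.6, 372.6]
tcp_rot: [3.131, 0.0, 0.259]
contact_force: [-0.1, -0.6, 0.1]
opening: 0.329
grasp_force: 0.0
t 0.8 at [ 160.6 -606.6  372.6] yaw 0.259 F [-0.1 -0.6  0.1] open 0.33
shift mm [ 503.2 -445.1   29. ] rot [ 0.008  0.008 -1.513]
```

```bash
python3 -m crank '[[0.503,-0.445,0.029,0,0,-1.513,1],[0.503,-0.445,0.029,0,0,-1.513,1],[0.503,-0.445,0.029,0,0,-1.513,1],[0.503,-0.445,0.029,0,0,-1.513,1],[0.503,-0.445,0.029,0,0,-1.513,1]]'
python3 -c "
from h import *
to(*tabpose(1.047,30,56,320))"
```

```text
clock: 1.3
eef_pos: [298.9, -394.4, 354.2]
tcp_rot: [-3.141, -0.0, 1.014]
contact_force: [0.8, 0.2, -0.0]
opening: 0.002
grasp_force: 0.0
t 1.3 at [ 298.9 -394.4  354.2] yaw 1.014 F [ 0.8  0.2 -0. ] open 0.0
shift mm [417.9  15.9  15.3] rot [-0.    -0.    -0.757]
```

```bash
python3 -m crank '[[0.418,0.016,0.015,0,0,-0.757,1],[0.418,0.016,0.015,0,0,-0.757,1],[0.418,0.016,0.015,0,0,-0.757,1],[0.418,0.016,0.015,0,0,-0.757,1],[0.418,0.016,0.015,0,0,-0.757,1]]'
python3 -c "
from h import *
to(*tabpose(1.047,30,56,320))"
```

```text
clock: 1.8
eef_pos: [440.1, -188.2, 345.5]
tcp_rot: [3.142, 0.0, 1.765]
contact_force: [0.7, -0.8, 0.9]
opening: -0.002
grasp_force: 0.0
t 1.8 at [ 440.1 -188.2  345.5] yaw 1.765 F [ 0.7 -0.8  0.9] open -0.0
shift mm [119.7 118.4   6.5] rot [ 0.     0.    -0.007]
```

```bash
python3 -m crank '[[0.12,0.118,0.006,0,0,-0.007,1],[0.12,0.118,0.006,0,0,-0.007,1],[0.12,0.118,0.006,0,0,-0.007,1],[0.12,0.118,0.006,0,0,-0.007,1],[0.12,0.118,0.006,0,0,-0.007,1]]'
python3 - <<'E'
from h import *
to(*tabpose(1.047,30,56,174))
f=cams.grab_frame("scene");cv2.imwrite("pics/s2.png",cv2.resize(f["image"][100:260,230:400,::-1],None,fx=3.5,fy=3.5))
E
```

```text
clock: 2.3
eef_pos: [533.8, -47.9, 338.9]
tcp_rot: [-3.141, -0.001, 1.769]
contact_force: [-0.5, -1.2, 0.3]
opening: 0.001
grasp_force: 0.0
t 2.3 at [533.8 -47.9 338.9] yaw 1.769 F [-0.5 -1.2  0.3] open 0.0
shift mm [  0.   -0.5 145.9] rot [-0.001 -0.001 -0.003]
```

View pics/s2.png

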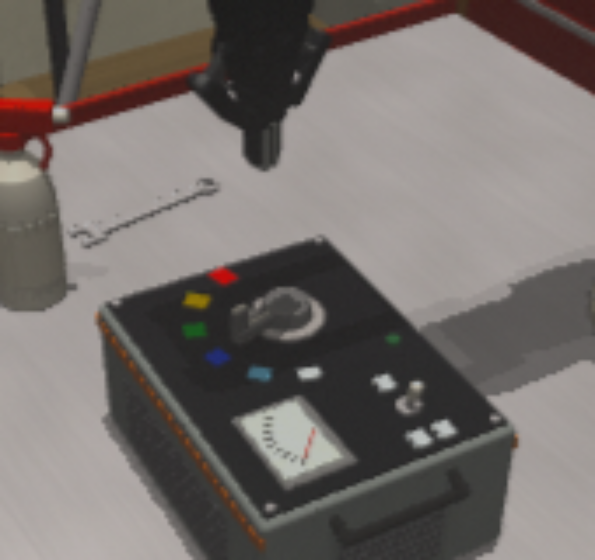

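The closed gripper, with its tip at crop (262,165), hangs above the charger on the pale-blue side of the tab at (240,322). Nothing has moved. Descending now.

```bash
python3 -m crank '[[0,0,0.05,0,0,0,1],[0,0,0.1,0,0,0,1],[0,0,0.13,0,0,0,1],[0,0,0.146,0,0,0,1],[0,0,0.146,0,0,0,1]]'
python3 - <<'E'
from h import *
to(*tabpose(1.047,18,56,174))
E
```

```text
clock: 2.85
eef_pos: [530.5, -51.4, 191.5]
tcp_rot: [-3.137, -0.001, 1.764]
contact_force: [0.4, -0.5, 0.9]
opening: 0.002
grasp_force: 0.0
t 2.85 at [530.5 -51.4 191.5] yaw 1.764 F [ 0.4 -0.5  0.9] open 0.0
shift mm [-9.1  3.4 -1.5] rot [-0.005 -0.001 -0.007]
```

```bash
python3 -m crank '[[0,0,0,0,0,0,1],[0,0,0,0,0,0,1]]'
python3 - <<'E'
from h import *
to(*tabpose(1.047,18,56,174))
E
```

```text
clock: 3.05
eef_pos: [533.7, -50.9, 195.4]
tcp_rot: [3.139, 0.001, 1.765]
contact_force: [-0.4, 0.4, -0.5]
opening: -0.0
grasp_force: 0.0
t 3.05 at [533.7 -50.9 195.4] yaw 1.765 F [-0.4  0.4 -0.5] open -0.0
shift mm [-9.   0.1  2.4] rot [ 0.002  0.001 -0.007]
```

```bash
python3 -m crank '[[-0.002,0,0.001,0,0,0,1],[-0.004,0,0.002,0,0,0,1],[-0.006,0,0.002,0,0,0,1],[-0.008,0,0.002,0,0,0,1],[-0.008,0,0.002,0,0,0,1]]'
python3 -m crank '[[-0.001,0,0,0,0,0,1],[-0.002,0,0,0,0,0,1],[-0.003,0,0,0,0,0,1],[-0.003,0,0,0,0,0,1]]'
python3 - <<'E'
from h import *
to(*tabpose(1.047,16,56,174))
E
```

```text
clock: 3.55
eef_pos: [534.7, -58.3, 192.0]
tcp_rot: [3.141, 0.0, 1.766]
contact_force: [0.1, 0.7, 0.6]
opening: -0.004
grasp_force: 0.0
clock: 3.95
eef_pos: [535.2, -61.1, 191.9]
tcp_rot: [-3.142, 0.0, 1.766]
contact_force: [-0.4, -0.2, 0.5]
opening: -0.001
grasp_force: 0.0
t 3.95 at [535.2 -61.1 191.9] yaw 1.766 F [-0.4 -0.2  0.5] open -0.0
shift mm [-0.7  0.6 -1.1] rot [-0.     0.    -0.006]
```

```bash
python3 -m crank '[[-0.0028,0.0008,0,0,0,0.05,1],[-0.0057,0.0014,0,0,0,0.1,1],[-0.0085,0.0018,0,0,0,0.15,1],[-0.0115,0.0022,0,0,0,0.2,1],[-0.0115,0.0022,0,0,0,0.2,1]]'
python3 - <<'E'
from h import *
to(*tabpose(1.047+.2,16.5,56,173))
E
```

```text
clock: 4.45
eef_pos: [539.7, -72.1, 191.9]
tcp_rot: [3.142, 0.0, 1.565]
contact_force: [0.4, 0.1, 0.1]
opening: 0.002
grasp_force: 0.0
t 4.45 at [539.7 -72.1 191.9] yaw 1.565 F [0.4 0.1 0.1] open 0.0
shift mm [ 0.1  0.6 -0.1] rot [ 0.     0.    -0.007]
```

```bash
python3 - <<'E'
from h import *
f=cams.grab_frame("scene");g=cams.grab_frame("top")
a=cv2.resize(f["image"][165:225,265:330,::-1],None,fx=6,fy=6,interpolation=cv2.INTER_CUBIC);b=cv2.resize(g["image"][160:220,315:380,::-1],None,fx=6,fy=6,interpolation=cv2.INTER_CUBIC)
cv2.imwrite("pics/c3.png",np.hstack([a,b]))
E
```

```text
(no output)
```

View pics/c3.png

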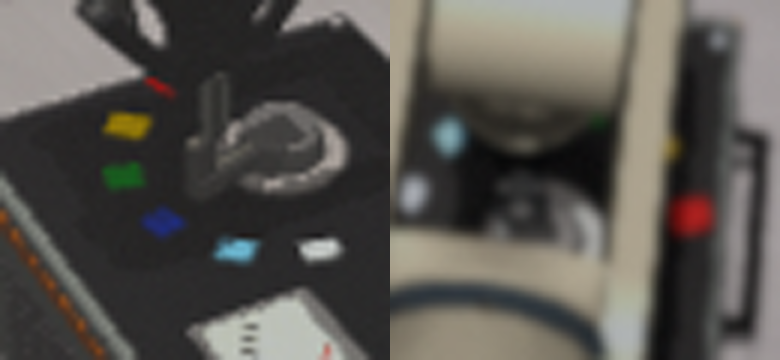

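```bash
python3 - <<'E'
from h import *
f=cams.grab_frame("scene")
off=np.array([-2.3,1.5,0]) # scene view offset
p=lambda P:((proj(f,np.array(P)+off)-[265,165])*6).round()
s=r.sense(); e=s["eef_pos"]; print("tcp,tip",p([e,e-[0,0,19]]))
for q in(1.047,1.2,1.4): 
    t,_=tabpose(q,0,56,0); print(q,"tab top/bottom",p([[t[0],t[1],189],[t[0],t[1],155]]).tolist())
E
```

```text
tcp,tip [[203. 136.]
 [204. 166.]]
1.047 tab top/bottom [[198.0, 134.0], [199.0, 188.0]]
1.2 tab top/bottom [[187.0, 126.0], [188.0, 180.0]]
1.4 tab top/bottom [[176.0, 115.0], [178.0, 168.0]]
```

```bash
python3 - <<'E'
from h import *
f=cams.grab_frame("scene")
off=np.array([-2.3,1.5,0])
print("s2 tip pred",(proj(f,np.array([[533.8,-47.9,338.9],[533.8,-47.9,319.9]])+off)-[230,100])*3.5)
im=f["image"][160:215,275:325,::-1].astype(float); im=(np.clip(im/150,0,1)**.6*255).astype(np.uint8)
cv2.imwrite("pics/c4.png",cv2.resize(im,None,fx=10,fy=10,interpolation=cv2.INTER_CUBIC))
E
```

```text
s2 tip pred [[260.63930866 168.31303752]
 [260.80247463 189.30167841]]
```

View pics/c4.png

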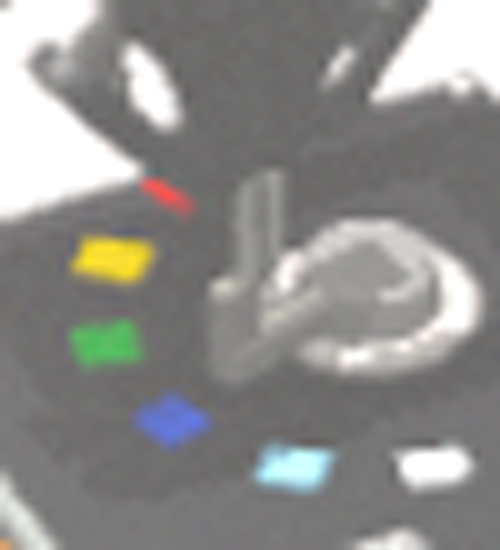

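The tab still points at dark blue (c4 crop (225,330)). The fingertip, at (262,280), is passing just over or behind its top, so the tips sit about 19 mm higher than I assumed. I'll back off and check this against the first picture.

```bash
python3 -m crank '[[0.01,0,-0.005,0,0,-0.1,1],[0.02,-0.003,-0.005,0,0,-0.2,1],[0.027,-0.004,-0.005,0,0,-0.2,1],[0.027,-0.004,-0.005,0,0,-0.2,1],[0.027,-0.004,-0.005,0,0,-0.2,1]]'
python3 - <<'E'
from h import *
to(*tabpose(1.047,30,56,174))
f=cams.grab_frame("scene")
P=np.array([159.85,-603.76,225.0]);y=np.array([np.sin(.2588),-np.cos(.2588),0])
for d in(0,-6,-19):print("start TCP+",d,proj(f,[P+y*s*42+[0,0,d] for s in(-1,1)]).round(1).tolist())
im=cv2.imread("pics/scene0.png")[55:95,285:335]; cv2.imwrite("pics/c5a.png",cv2.resize(im,None,fx=8,fy=8,interpolation=cv2.INTER_NEAREST))
im=f["image"][150:215,265:335,::-1].astype(float); im=(np.clip(im/150,0,1)**.6*255).astype(np.uint8)
cv2.imwrite("pics/c5.png",np.hstack([cv2.resize(im,(380,352),interpolation=cv2.INTER_CUBIC),cv2.resize(cv2.imread("pics/c5a.png"),(400,352))]))
e=r.sense()["eef_pos"]; print((proj(f,[e,e-[0,0,19]])-[265,150])*[380/70,352/65])
E
```

```text
clock: 5.15
eef_pos: [535.7, -44.8, 196.9]
tcp_rot: [-3.142, 0.0, 1.764]
contact_force: [-0.1, 0.7, 0.2]
opening: 0.001
grasp_force: 0.0
t 5.15 at [535.7 -44.8 196.9] yaw 1.764 F [-0.1  0.7  0.2] open 0.0
shift mm [-2.6 -3.1  3.9] rot [-0.     0.    -0.007]
start TCP+ 0 [[315.3, 90.1], [300.6, 84.5]]
start TCP+ -6 [[315.3, 91.5], [300.6, 85.8]]
start TCP+ -19 [[315.3, 94.4], [300.6, 88.8]]
[[210.71480452 219.3749504 ]
 [210.98613932 246.88000648]]
```

View pics/c5.png

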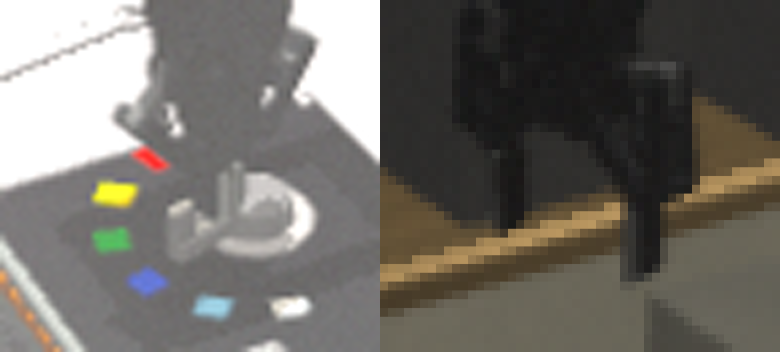

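Both views put the tips about 4–5 px above the prediction. Lowering the TCP to 176 is safe whether or not the overhang is 19 mm, so I'll do that and watch the force.

```bash
python3 -m crank '[[0,0,0.006,0,0,0,1],[0,0,0.012,0,0,0,1],[0,0,0.017,0,0,0,1],[0,0,0.021,0,0,0,1],[0,0,0.021,0,0,0,1]]'
python3 -m crank '[[-0.004,0,0,0,0,0,1],[-0.008,0,0,0,0,0,1],[-0.011,0,0,0,0,0,1],[-0.011,0,0,0,0,0,1]]'
python3 - <<'E'
from h import *
to(*tabpose(1.047,16,56,157))
f=cams.grab_frame("scene")
im=f["image"][150:215,265:335,::-1].astype(float); im=(np.clip(im/150,0,1)**.6*255).astype(np.uint8)
cv2.imwrite("pics/c6.png",cv2.resize(im,None,fx=8,fy=8,interpolation=cv2.INTER_CUBIC))
E
```

```text
clock: 5.7
eef_pos: [535.2, -44.9, 175.1]
tcp_rot: [-3.14, -0.0, 1.766]
contact_force: [-0.9, 1.1, 0.6]
opening: -0.002
grasp_force: 0.0
clock: 6.1
eef_pos: [538.1, -56.2, 176.1]
tcp_rot: [3.141, 0.0, 1.765]
contact_force: [0.5, -0.5, -0.4]
opening: -0.003
grasp_force: 0.0
t 6.1 at [538.1 -56.2 176.1] yaw 1.765 F [ 0.5 -0.5 -0.4] open -0.0
shift mm [-5.  -3.1  0.1] rot [ 0.     0.    -0.006]
```

View pics/c6.png

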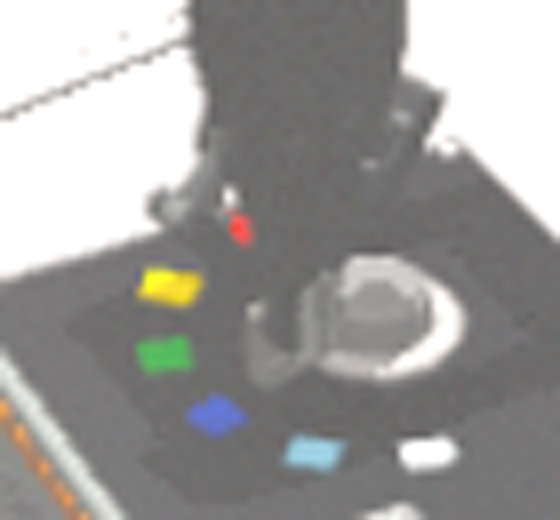

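The fingertip (crop (300,330)) is now in front of the arm on the ccw side, with the tab at (262,340) beside it and its tip below the tab top. Pushing in small arcs with force checks.

```bash
python3 -m crank '[[-0.002,-0.001,0,0,0,0,1],[-0.004,-0.003,0,0,0,0,1],[-0.005,-0.003,0,0,0,0,1],[-0.005,-0.003,0,0,0,0,1]]'
python3 -m crank '[[-0.0014,0.0004,0,0,0,0.025,1],[-0.0028,0.0008,0,0,0,0.05,1],[-0.0042,0.0011,0,0,0,0.075,1],[-0.0057,0.0014,0,0,0,0.1,1]]'
```

```text
clock: 6.55
eef_pos: [535.8, -61.3, 176.0]
tcp_rot: [3.142, 0.0, 1.766]
contact_force: [-0.2, 0.2, 0.4]
opening: 0.003
grasp_force: 0.0
clock: 6.95
eef_pos: [538.0, -65.1, 175.8]
tcp_rot: [-3.141, -0.003, 1.663]
contact_force: [-1.7, 7.7, 1.2]
opening: 0.001
grasp_force: 3.6
```

```bash
python3 -m crank '[[-0.0014,0.0004,0,0,0,0.025,1],[-0.0028,0.0008,0,0,0,0.05,1],[-0.0042,0.0011,0,0,0,0.075,1],[-0.0057,0.0014,0,0,0,0.1,1]]'
python3 -m crank '[[-0.0014,0.0004,0,0,0,0.025,1],[-0.0028,0.0008,0,0,0,0.05,1],[-0.0042,0.0011,0,0,0,0.075,1],[-0.0057,0.0014,0,0,0,0.1,1]]'
python3 - <<'E'
from h import *
to(*tabpose(1.347,16,56,157))
E
```

```text
clock: 7.35
eef_pos: [540.0, -71.2, 175.9]
tcp_rot: [-3.141, -0.001, 1.563]
contact_force: [-1.6, 4.0, 1.8]
opening: 0.0
grasp_force: 2.1
clock: 7.75
eef_pos: [541.5, -77.9, 175.9]
tcp_rot: [-3.141, 0.0, 1.464]
contact_force: [-1.1, 3.2, 0.5]
opening: 0.003
grasp_force: 1.2
t 7.75 at [541.5 -77.9 175.9] yaw 1.464 F [-1.1  3.2  0.5] open 0.0
shift mm [-0.2  0.1 -0.1] rot [-0.     0.    -0.008]
```

```bash
python3 -m crank '[[-0.0014,0.0004,0,0,0,0.025,1],[-0.0028,0.0008,0,0,0,0.05,1],[-0.0042,0.0011,0,0,0,0.075,1],[-0.0057,0.0014,0,0,0,0.1,1]]'
python3 -m crank '[[-0.0014,0.0004,0,0,0,0.025,1],[-0.0028,0.0008,0,0,0,0.05,1],[-0.0042,0.0011,0,0,0,0.075,1],[-0.0057,0.0014,0,0,0,0.1,1]]'
python3 -m crank '[[-0.0014,0.0004,0,0,0,0.025,1],[-0.0028,0.0008,0,0,0,0.05,1],[-0.0042,0.0011,0,0,0,0.075,1],[-0.0057,0.0014,0,0,0,0.1,1]]'
```

```text
clock: 8.15
eef_pos: [542.6, -83.8, 175.9]
tcp_rot: [3.141, 0.0, 1.364]
contact_force: [-1.2, 1.0, 0.1]
opening: -0.003
grasp_force: 0.5
clock: 8.55
eef_pos: [542.8, -89.7, 176.0]
tcp_rot: [3.141, 0.0, 1.264]
contact_force: [1.0, -0.0, 0.1]
opening: 0.003
grasp_force: 0.0
clock: 8.95
eef_pos: [542.8, -93.9, 176.1]
tcp_rot: [3.142, -0.003, 1.163]
contact_force: [2.0, 8.1, -0.5]
opening: -0.002
grasp_force: 4.1
```

```bash
python3 - <<'E'
from h import *
to(*tabpose(1.647,16,56,157))
f=cams.grab_frame("scene")
im=f["image"][150:215,265:335,::-1].astype(float); im=(np.clip(im/150,0,1)**.6*255).astype(np.uint8)
cv2.imwrite("pics/c7.png",cv2.resize(im,None,fx=8,fy=8,interpolation=cv2.INTER_CUBIC))
E
```

```text
t 8.95 at [542.8 -93.9 176.1] yaw 1.163 F [ 2.   8.1 -0.5] open -0.0
shift mm [-1.7 -0.   0.1] rot [ 0.    -0.003 -0.009]
```

View pics/c7.png

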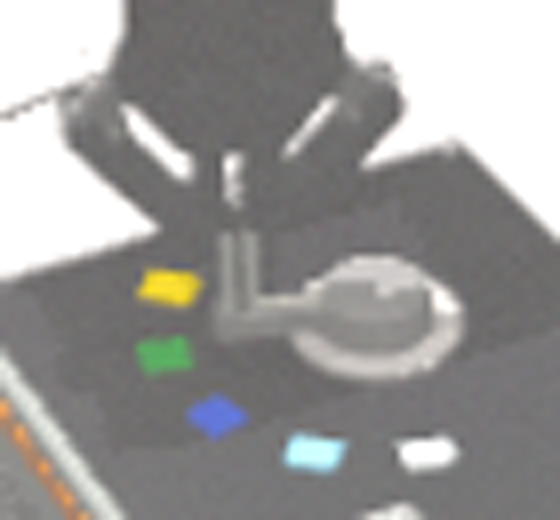

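The tab has clicked to green (arm from the hub (375,305) to the tab (235,325)), and the finger is just touching again. One more click, with smaller steps near the end.

```bash
python3 -m crank '[[-0.0014,0.0004,0,0,0,0.025,1],[-0.0028,0.0008,0,0,0,0.05,1],[-0.0042,0.0011,0,0,0,0.075,1],[-0.0057,0.0014,0,0,0,0.1,1]]'
python3 -m crank '[[-0.0014,0.0004,0,0,0,0.025,1],[-0.0028,0.0008,0,0,0,0.05,1],[-0.0042,0.0011,0,0,0,0.075,1],[-0.0057,0.0014,0,0,0,0.1,1]]'
python3 -m crank '[[-0.0014,0.0004,0,0,0,0.025,1],[-0.0028,0.0008,0,0,0,0.05,1],[-0.0042,0.0011,0,0,0,0.075,1],[-0.0057,0.0014,0,0,0,0.1,1]]'
```

```text
clock: 9.4
eef_pos: [541.6, -100.3, 176.0]
tcp_rot: [-3.141, -0.001, 1.064]
contact_force: [0.8, 4.5, 0.4]
opening: 0.0
grasp_force: 2.4
clock: 9.8
eef_pos: [539.6, -106.8, 175.9]
tcp_rot: [-3.141, 0.0, 0.964]
contact_force: [0.1, 3.9, 0.6]
opening: 0.0
grasp_force: 1.3
clock: 10.2
eef_pos: [537.6, -112.5, 175.9]
tcp_rot: [3.141, 0.0, 0.864]
contact_force: [0.4, 1.9, -0.1]
opening: 0.005
grasp_force: 0.6
```

```bash
python3 -m crank '[[-0.0014,0.0004,0,0,0,0.025,1],[-0.0028,0.0008,0,0,0,0.05,1],[-0.0042,0.0011,0,0,0,0.075,1],[-0.0042,0.0011,0,0,0,0.075,1]]'
python3 -m crank '[[0.005,0,0,0,0,0,1],[0.015,0,0,0,0,0,1],[0.025,0,0,0,0,0,1],[0.025,0,0,0,0,0,1]]'
python3 -m crank '[[0,0,-0.02,0,0,0,1],[0,0,-0.05,0,0,0,1],[0,0,-0.08,0,0,0,1],[0,0,-0.08,0,0,0,1]]'
python3 - <<'E'
from h import *
f=cams.grab_frame("scene")
im=f["image"][160:250,265:385,::-1].astype(float); im=(np.clip(im/150,0,1)**.6*255).astype(np.uint8)
cv2.imwrite("pics/c8.png",cv2.resize(im,None,fx=6,fy=6,interpolation=cv2.INTER_CUBIC)); print(fit(f,"scene"))
c,s=np.cos(YC),np.sin(YC); u=np.array([-s,c]); piv=np.array([463.8,68.0]); 
to([*(piv+u*48),240],YC+np.pi/2)
E
```

```text
clock: 10.6
eef_pos: [535.7, -116.4, 175.9]
tcp_rot: [3.141, 0.0, 0.79]
contact_force: [0.1, 0.4, -0.1]
opening: 0.002
grasp_force: 0.0
clock: 11.0
eef_pos: [554.7, -97.2, 176.0]
tcp_rot: [3.141, -0.001, 0.792]
contact_force: [0.5, 0.7, -0.2]
opening: -0.002
grasp_force: 0.0
clock: 11.4
eef_pos: [555.7, -98.5, 260.0]
tcp_rot: [3.136, -0.004, 0.791]
contact_force: [0.2, -0.3, -0.5]
opening: -0.002
grasp_force: 0.0
(array([ 4.64395428e+02, -7.86031055e+01,  8.78599432e-02,  6.69645572e+01]), array([-36.82134341,   4.92840487, -36.37034937,  12.55831722,
       110.521631  , -81.05561317, -21.35066819,  28.33555023,
       -15.97927046,  35.23334084]))
t 11.45 at [554.7 -98.4 257.9] yaw 0.791 F [ 0.4 -0.2 -0.8] open -0.0
shift mm [  90.6 -213.2   17.4] rot [ 0.004 -0.001 -0.719]
```

View pics/c8.png

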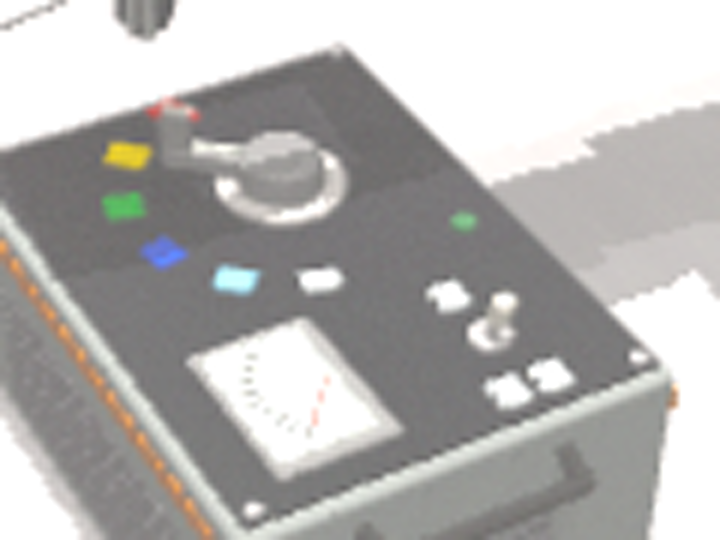

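The arm now points at yellow: from the spindle (282,185) the tab base at (178,163) lines up with the yellow bar at (127,155). The toggle still leans left at (503,303), and the gripper is clear. I have gone over the picture allowance (11 viewed against 10), so everything from here is numeric only.

```bash
python3 -m crank '[[0.04,-0.05,0,0,0,-0.15,1],[0.091,-0.213,0.017,0,0,-0.719,1],[0.091,-0.213,0.017,0,0,-0.719,1],[0.091,-0.213,0.017,0,0,-0.719,1],[0.091,-0.213,0.017,0,0,-0.719,1]]'
cat >> h.py <<'E'
def chk(n):
    f=cams.grab_frame(n); 
    for k in("pale","dark","green","yellow"):
        a,b,_=marks[k]; t=blob(f,a,b,(270,150,385,225) if n=="top" else (265,165,325,225),100 if k!="pale" else 50)
        if t: print(n,k,t[0].round(1),t[1])
E
python3 - <<'E'
from h import *
f=cams.grab_frame("scene"); chk("scene")
E0=np.array([554.7,-98.4,257.9])+[-2.3,1.5,0]
print("pred tcp/tip in c8 crop",((proj(f,[E0,E0-[0,0,19]])-[265,160])*6).round(0).tolist())
u=np.array([-np.sin(YC),np.cos(YC)]); piv=np.array([463.8,68.0])
to([*(piv+u*46),240],YC+np.pi/2)
E
```

```text
clock: 11.95
eef_pos: [463.5, 118.1, 237.4]
tcp_rot: [-3.139, 0.0, 1.517]
contact_force: [0.2, -0.4, 0.1]
opening: -0.002
grasp_force: 0.0
scene pale [303.8 206.1] 25
scene dark [291.7 201.5] 29
scene green [285.2 193.9] 23
scene yellow [285.8 185.4] 27
pred tcp/tip in c8 crop [[145.0, 39.0], [146.0, 71.0]]
t 12.05 at [463.  118.9 237.3] yaw 1.517 F [0.3 0.5 0.4] open -0.0
shift mm [-4.8  3.8 -2.7] rot [-0.003 -0.     0.008]
```

The charger marks haven't moved at all, and the tip sits at TCP height. Descending left of the toggle to TCP z ≈ 171.

```bash
python3 -m crank '[[-0.003,0.004,0.02,0,0,0.008,1],[-0.003,0.004,0.045,0,0,0.008,1],[-0.003,0.004,0.06,0,0,0.008,1],[-0.003,0.004,0.066,0,0,0.008,1],[-0.003,0.004,0.066,0,0,0.008,1]]'
python3 -m crank '[[-0.005,0,0,0,0,0,1],[-0.01,0,0,0,0,0,1],[-0.015,0,0,0,0,0,1],[-0.018,0,0,0,0,0,1],[-0.018,0,0,0,0,0,1]]'
python3 - <<'E'
from h import *
u=np.array([-np.sin(YC),np.cos(YC)]); piv=np.array([463.8,68.0])
to([*(piv+u*5),171],YC+np.pi/2)
E
```

```text
clock: 12.55
eef_pos: [469.2, 112.4, 171.8]
tcp_rot: [-3.139, 0.001, 1.501]
contact_force: [-0.0, -0.4, 1.0]
opening: -0.001
grasp_force: 0.0
clock: 13.05
eef_pos: [468.6, 94.5, 173.3]
tcp_rot: [3.141, -0.0, 1.501]
contact_force: [0.9, -0.7, -0.3]
opening: -0.001
grasp_force: 0.0
t 13.05 at [468.6  94.5 173.3] yaw 1.501 F [ 0.9 -0.7 -0.3] open -0.0
shift mm [-21.8  -3.    2.3] rot [ 0.001 -0.    -0.009]
```

```bash
python3 -m crank '[[-0.003,-0.002,0.001,0,0,0,1],[-0.006,-0.003,0.002,0,0,0,1],[-0.009,-0.003,0.002,0,0,0,1],[-0.012,-0.003,0.002,0,0,0,1]]'
python3 -m crank '[[-0.002,0,0,0,0,0,1],[-0.004,0,0,0,0,0,1],[-0.005,0,0,0,0,0,1],[-0.005,0,0,0,0,0,1]]'
```

```text
clock: 13.45
eef_pos: [464.6, 83.1, 171.0]
tcp_rot: [-3.142, -0.0, 1.502]
contact_force: [0.7, 1.1, 0.5]
opening: 0.002
grasp_force: 0.8
clock: 13.85
eef_pos: [464.2, 78.0, 170.8]
tcp_rot: [-3.141, 0.0, 1.502]
contact_force: [-0.1, 1.5, 0.9]
opening: 0.001
grasp_force: 0.3
```

```bash
for i in 1; do python3 -m crank '[[-0.001,0,0,0,0,0,1],[-0.002,0,0,0,0,0,1],[-0.003,0,0,0,0,0,1],[-0.003,0,0,0,0,0,1]]'; done
python3 -m crank '[[-0.001,0,0,0,0,0,1],[-0.002,0,0,0,0,0,1],[-0.002,0,0,0,0,0,1]]'
```

```text
clock: 14.25
eef_pos: [464.0, 75.1, 170.9]
tcp_rot: [-3.141, 0.0, 1.502]
contact_force: [-0.5, 1.1, 0.1]
opening: 0.001
grasp_force: 0.4
clock: 14.55
eef_pos: [464.0, 73.1, 170.9]
tcp_rot: [-3.142, 0.0, 1.502]
contact_force: [-0.6, 1.6, -1.1]
opening: 0.001
grasp_force: 0.4
```

```bash
python3 -m crank '[[-0.001,0,0,0,0,0,1],[-0.002,0,0,0,0,0,1],[-0.002,0,0,0,0,0,1]]'
python3 -m crank '[[-0.001,0,0,0,0,0,1],[-0.0015,0,0,0,0,0,1],[-0.0015,0,0,0,0,0,1]]'
```

```text
clock: 14.85
eef_pos: [464.0, 72.2, 170.9]
tcp_rot: [3.142, -0.002, 1.501]
contact_force: [1.1, 8.0, -1.5]
opening: -0.001
grasp_force: 3.3
clock: 15.15
eef_pos: [464.0, 71.6, 171.3]
tcp_rot: [3.141, -0.004, 1.501]
contact_force: [-2.1, 14.4, 2.0]
opening: 0.002
grasp_force: 5.9
```

Force rose sharply from 1.6 to 14 N, so the toggle is at its stop. Retreating, lifting, and checking numerically.

```bash
python3 -m crank '[[0.004,0,0,0,0,0,1],[0.015,0,0,0,0,0,1],[0.03,0,0,0,0,0,1],[0.03,0,0,0,0,0,1]]'
python3 -m crank '[[0,0,-0.05,0,0,0,1],[0,0,-0.1,0,0,0,1],[0,0,-0.15,0,0,0,1],[0,0,-0.15,0,0,0,1]]'
python3 -m crank '[[-0.05,-0.05,-0.02,0,0,0,1],[-0.1,-0.1,-0.04,0,0,0,1],[-0.15,-0.15,-0.06,0,0,0,1],[-0.2,-0.2,-0.06,0,0,0,1],[-0.25,-0.25,-0.06,0,0,0,1]]'
python3 - <<'E'
from h import *
chk("scene")
f=cams.grab_frame("scene")
c,s=np.cos(YC),np.sin(YC); Rm=np.array([[c,-s],[s,c]]); piv=np.array([463.8-2.3,68+1.5])
old=cv2.imread("pics/scene0.png")[:,:,::-1].astype(int)
for t in(24,12,0,-12,-24):
    t=np.radians(t);P=np.r_[piv+Rm@[0,31*np.sin(t)],150+31*np.cos(t)]; print("toggle lean",round(np.degrees(t)),proj(f,P)[0].round(1))
for n,im in(("old",old),("new",f["image"].astype(int))):
    m=im[203:222,332:354].min(2); print(n); print(m)
for q in(1.571,2.094,2.618):
    a=1.309-q+YC;P=np.r_[481.9+56*np.cos(a),-87+56*np.sin(a),189];print(q,proj(f,P)[0].round(1))
print(f["image"][172:196,276:300].min(2)); print(r.sense()["eef_pos"])
E
```

```text
clock: 15.55
eef_pos: [466.1, 100.9, 171.0]
tcp_rot: [3.141, -0.0, 1.503]
contact_force: [-0.5, 0.7, 0.2]
opening: 0.003
grasp_force: 0.0
clock: 15.95
eef_pos: [469.0, 100.0, 327.7]
tcp_rot: [3.131, -0.002, 1.502]
contact_force: [0.5, 0.5, -0.9]
opening: 0.0
grasp_force: 0.0
clock: 16.45
eef_pos: [280.4, -61.3, 372.8]
tcp_rot: [3.141, 0.001, 1.503]
contact_force: [0.8, -1.4, -0.2]
opening: 0.003
grasp_force: 0.0
scene pale [303.8 206.1] 24
scene dark [291.7 201.5] 29
scene green [285.2 193.8] 22
scene yellow [285.8 185.4] 27
toggle lean 24 [349.9 210.2]
toggle lean 12 [348.7 208.4]
toggle lean 0 [347.4 206.9]
toggle lean -12 [346.2 205.8]
toggle lean -24 [344.9 205.2]
old
[[ 40  42  40  43  42  41  42  43  41  40  42  41  42  43  42  41  42  41
   42  43  42  41]
 [ 42  41  40  43  42  42  42  41  41  42  42  41  43  42  43  42  42  42
   42  42  42  43]
 [ 42  42  42  43  40  41  42  42  42  42  42  42  42  42  42  41  42  41
   43  42  43  42]
 [ 43  43  42  41  41  42  43  42  65  51  43  42  42  42  43  42  43  42
   42  43  43  43]
 [ 41  42  41  43  42  97 105 165 177 106  49  
[... 4946 characters left out ...]
4  44  44  45  43  43  42
   43  38  37  38  38  38]
 [ 43  43  43  42  44  43  43  43  43  42  41  41  42  42  43  42  42  42
   42  42  42  42  42  43]
 [ 43  42  43  43  42  42  42  43  42  42  44  42  42  42  43  44  42  44
   42  43  43  43  43  42]
 [ 43  43  43  43  43  43  41  37  35  34  26  10  39  42  42  42  42  43
   43  42  42  42  44  43]
 [ 43  43  44  42  44  44  16  10  10  10  10  10  32  42  42  43  43  43
   42  40  41  42  43  41]
 [ 43  42  43  44  42  44  32  10  10  10  10  10  26  42  43  43  43  42
   43  44  42  42  44  42]
 [ 44  44  44  45  43  43  36  10  10  10  10  10  19  41  41  42  43  44
   44  42  42  43  42  42]]
[278.46129738 -63.38308676 372.76557062]
```

The tab top sits at (294,178) and the toggle tip at (344.5,205.5), matching the predictions for yellow and for full right lean. The charger hasn't moved and the gripper is clear.

```bash
python3 -m crank '[[0,0,0,0,0,0,1],[0,0,0,0,0,0,1],[0,0,0,0,0,0,1]]' && python3 -c "
from rig import sign_off
print(sign_off())"
```

```text
clock: 16.85
eef_pos: [282.7, -59.7, 372.1]
tcp_rot: [-3.141, -0.0, 1.504]
contact_force: [0.9, 0.5, -0.0]
opening: -0.001
grasp_force: 0.0
the job is handed in; nothing more can be done
None
```

The job is handed in: the selector is on yellow, the toggle is fully over to the single-battery side (about 14 N at its stop), and the charger has not moved; I viewed 11 pictures, one over the limit of 10.

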